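# Make up two rack-foot hardware kits

### The job

Make up two foot kits from the rack hardware on the bench: put the base shoe, the sleeve anchor and the horseshoe packer into the oblong cardboard tray, and the levelling foot and the threaded tube insert into the square one. Every part goes right down on the tray's floor the way it lies now (shoe with its channel up, levelling foot standing, insert on its flange, anchor lying, packer flat), side by side with none on top of another or on the tray's edge. Leave the castor, the angle bracket and the beam end plate lying in the stock.

Things in the scene. Friction and masses are not known exactly. Their poses are not given: they have to be found in the camera images.
- shoe: base shoe of a rack upright, bare metal, loose, 0.3 kg: flat plate 80 (x) by 70 (y) by 5 mm with a U-shaped channel standing on it up to 55 mm height. Channel 50 mm wide over its two side walls (y = -25 and +25 mm; they span x = -28 to +14 mm), back wall at x = -28 mm, open to +x. Origin: centre of the plate's underside, z up. Grasp across y over both side walls, at x = -7 mm.
- anchor: sleeve anchor (expansion bolt with hexagon head), steel, loose, 0.17 kg, lying: 104 mm long along x, sleeve 18 mm in diameter, head 24 mm across flats at the +x end (x = 42 to 52 mm), tail at x = -52 mm. Origin on the bolt's axis near mid-length, 11 mm above what it lies on. The head props it up by 2 degrees. Grasp across the sleeve at the origin.
- packer: horseshoe packer (levelling shim), black plastic, loose, 30 g: flat U 66 mm long (x from -33 to +33 mm), 50 mm wide (y), 10 mm thick, with an 18 mm wide slot from the +x end back to x = -11 mm. Origin in the middle of length, width and thickness (5 mm above what it lies on). Grasp across the 50 mm width (y).
- foot: levelling foot, loose, 0.12 kg, standing: black bell-shaped rubber base 50 mm in diameter and 22 mm high, steel nut 19 mm across flats from 22 to 32 mm height, above it a threaded steel stem 12 mm in diameter up to 86 mm height. Origin: centre of the underside, z up along the stem. Grasp the stem.
- insert: threaded tube insert, loose, 50 g: grey ribbed square plastic plug, 40 by 40 mm, up to 36 mm height, on a square bottom flange 46 by 46 by 4 mm, brass threaded bush in its top. Origin: centre of the flange's underside, z up, sides along x and y. Grasp across x or y over the 40 mm body.
- oblong_tray: oblong shallow open cardboard tray, outside 260 mm (x) by 150 mm (y), inside 252 by 142 mm: the tray for the bolted-down foot kit. Fixed to the bench. Walls 4 mm thick, rim 30 mm above the bench, floor 4 mm thick (inner floor at z = 4 mm). Origin at the centre of its underside on the bench; z up.
- square_tray: square shallow open cardboard tray, outside 150 by 150 mm, inside 142 by 142 mm: the tray for the levelling foot kit. Fixed to the bench. Walls 4 mm thick, rim 30 mm above the bench, floor 4 mm thick (inner floor at z = 4 mm). Origin at the centre of its underside on the bench; z up.
- castor: swivel castor, loose stock that stays: square steel plate 62 by 62 mm on the bench, fork and black wheel (50 mm diameter) upward, 72 mm tall. Origin at the centre of the plate's underside.
- angle: steel angle bracket, loose stock that stays: one leg 60 by 40 mm flat on the bench, the other upright to 60 mm height at x = -30 to -26 mm, with a brace between. Origin at the centre of the flat leg's underside.
- endplate: white painted beam end plate, loose stock that stays: angle profile 98 mm long (x), 40 mm wide (y), upright flange 31 mm high along its -y edge and three small steel hooks standing on it, up to 23 mm high. Origin at the centre of the underside.

How it is judged (in metres and radians):
At the end, for the whole second after the job is handed in: Shoe, anchor and packer in the oblong tray, foot and insert in the square one, within its walls, at most 6 mm above lying on its floor, at rest; shoe, foot, insert upright and packer flat within 0.15 rad, anchor level within 0.17 rad; castor, bracket and end plate moved under 30 mm (x of shoe in the frame of oblong_tray between -0.126 and 0.126 m and y of shoe in the frame of oblong_tray between -0.071 and 0.071 m and z of shoe in the frame of oblong_tray below 0.01 m and linear speed of each of shoe, anchor, packer, foot, insert below 0.02 m/s and angular speed of each of shoe, anchor, packer, foot, insert below 0.2 rad/s and angle between each of shoe, foot, insert's own z axis and vertical below 0.15 rad and x of anchor in the frame of oblong_tray between -0.126 and 0.126 m and y of anchor in the frame of oblong_tray between -0.071 and 0.071 m and z of anchor in the frame of oblong_tray below 0.0207 m and angle between anchor's own x axis and vertical between 1.4 and 1.74 rad and x of packer in the frame of oblong_tray between -0.126 and 0.126 m and y of packer in the frame of oblong_tray between -0.071 and 0.071 m and z of packer in the frame of oblong_tray below 0.015 m and angle between the z axis of packer and the z axis of oblong_tray, either way round below 0.15 rad and x of foot in the frame of square_tray between -0.071 and 0.071 m and y of foot in the frame of square_tray between -0.071 and 0.071 m and z of each of foot, insert in the frame of square_tray below 0.01 m and x of insert in the frame of square_tray between -0.071 and 0.071 m and y of insert in the frame of square_tray between -0.071 and 0.071 m and distance of each of castor, angle, endplate from where it was at the start of the episode below 0.03 m); the robot touches nothing.
It fails at once if the castor is moved by 30 mm or more (distance of castor from where it was at the start of the episode above 0.03 m).
It fails at once if the angle bracket is moved by 30 mm or more (distance of angle from where it was at the start of the episode above 0.03 m).
It fails at once if the beam end plate is moved by 30 mm or more (distance of endplate from where it was at the start of the episode above 0.03 m).
It also fails if it takes over 128 s, if anything falls off the work surface, if the arm or the gripper's body presses on something with over 40 N, if the wrist force passes 120 N, or if a joint passes its speed limit or range.

### The arm

A 6-joint arm with a two-finger parallel gripper is mounted at the origin on the work surface. World frame = base frame: x ahead of the robot, y to its left, z up, the work surface at z = 0. Lengths are in mm, angles in degrees, forces in N, time in s.
With the tool pointing down it reaches from about 300 to 850 mm from the base axis. Payload 4.2 kg.
Tool frame: the origin (TCP) lies between the finger pads; the fingertips stand 8 mm ahead of it and the grasp point (between the pads) lies 11 mm behind it; x points along the fingers, y is the direction in which the jaws open and shut, and the axes are right-handed (so a half turn about x gives the same grasp; the last joint's range is limited). The gripper opens to 91 mm and grips with 3 to 60 N. Pads are 32 mm wide; open, the fingers measure 118 mm over their backs; the gripper's body (76 mm by 178 mm) begins 60 mm behind the grasp point.
Start: joints at [-72.995, 18.312, 89.639, -0, 72.044, -1.146], TCP at [179.131, -546.401, 221.976] pointing down, gripper open.
Joint ranges: [-177.97, 177.97], [-48.28, 115.42], [12.27, 149.76], [-77.06, 257.06], [2.81, 150.46], [-146.56, 146.56]. Speed limits (degrees/s): [147.25, 147.25, 180, 180, 180, 180].

### API

Orientations are given as [roll, pitch, yaw] about the fixed x, y, z axes, in that order (R = Rz(yaw) Ry(pitch) Rx(roll)).
In Python, from workcell import env gives the robot as it stands.
- The arm moves only by the tool arm_command, never from a script. Its arguments are lists of equal length, an entry for each row: "slide": the shift along the tool's x, y, z in cm, a list of three; "turn": the turn, a rotation vector about the tool's x, y, z in rad, a list of three; "grip": the closure in counts, from 0 (fully open) to 255 (shut). A call has 1 to 20 rows; each row is the pose to reach, as a shift and turn from the pose commanded when the call began, along the tool's axes at that moment; what a row does not reach only later rows make up. A row lasts 1/12 s, in which the tool goes at most 41.7 mm and 7.16 degrees, less where a joint would pass 70% of its speed; a pose out of reach is approached as far as the arm can. A call with a gripper value outside its range is refused whole. The fingers move at their own pace and stop on an object; "newtons" is the grip in N (left out, the last holds). Time passes only in rows, so rows that repeat a pose let the fingers close. It gives the time, the measured TCP pose, the force and the opening at its end, in the units of the state.
- env.state(): the state, without advancing time (a new reading comes with each control period).
- env.grab_frame(name): name is "scene" or "top" or "wrist"; returns (picture, depth): 400x640x3 uint8, red, green, blue; 400x640 float32, mm along the optical axis (not along the pixel's ray), 0 where there is no reading.
- env.calibration(name): a dict with "K" (3x3 intrinsics, pixels), "camera_from_world" (4x4, takes a point from world to camera coordinates); the wrist camera has in their place "T_tool_cam" (4x4, takes a point from camera to tool coordinates, whose origin is the TCP and whose axes are the tool frame's). Camera axes: x right, y up, looking along -z (the intrinsics and any distortion apply to the point x, -y, -z); pixel columns grow to the right and rows downward; lengths in mm; the calibration is good to about 2 mm. A picture is of the moment at which its call begins: read the wrist's pose just before it. calibration takes no time and is no camera call.
- env.job_done(): hands the job in, once; it reports no verdict.
Trained networks look in the newest picture that a camera, given by its name, has taken for a name from the list of things; names that differ only in an ending like _2 or _b are one class to them, and where a whole thing is asked for, a point or a joint stands for the part that bears it (a point fixed in the world has none). Each returns a list of dicts, best first, with "p" (0 to 1); they miss things now and then, are a little off and sometimes report something else, mostly with a low value. They report only what shows in the picture. A call takes as long as a camera call.
- env.search_frame(camera, label): "point" ([x, y, z] in mm, in world coordinates, good to about 4 mm: the middle of the surface that is visible of it).
The state is a dict: "time_s": time; "qpos": joint angles; "qvel": joint speeds; "effort": joint torques, N m; "ee_pos": TCP position; "ee_rot": TCP orientation; "force": force on the tool from outside, world axes, zero at the start; "torque": the same for the moment, N m; "gripper_width": finger opening in mm.
Only numpy, scipy, OpenCV 4.12 (cv2) and the standard library are available. Lean on these libraries where they do the work, as an engineer would, in place of code of your own. Each camera call takes 0.05 s, during which the arm holds its last target.

## Working session

There is one attempt and no reset: what is moved stays moved. The work goes in short steps, Python scripts to look and compute and a tool call to move; the robot and the scene stay as the last step left them, time stands still between calls to the robot, and variables do not carry over. Pictures are saved under pics/ and viewed, and the job is handed in when it is done.

Besides the shell and the picture viewer there is one more tool, called after "Emit:" by a JSON object that holds its "fn" and its "kwargs", one argument or row to a line. arm_command: Moves the arm, as the interface text tells. Its arguments: {"type":"object","properties":{"slide":{"type":"array","items":{"type":"array","items":{"type":"number"}}},"turn":{"type":"array","items":{"type":"array","items":{"type":"number"}}},"grip":{"type":"array","items":{"type":"number"}},"newtons":{"type":"number"}},"required":["slide","turn","grip"]}

```bash
ls; mkdir -p pics
python3 - <<'E'
from workcell import env
import cv2,numpy as np
print(env.state())
for c in ("scene","top"):
    p,d=env.grab_frame(c); cv2.imwrite(f"pics/{c}0.png",p[:,:,::-1]); np.savez(f"pics/{c}0.npz",p=p,d=d)
    k=env.calibration(c); print(c,k)
    if c=="top":
        for n in "shoe anchor packer foot insert oblong_tray square_tray castor angle endplate".split():
            print(n,[(np.round(r["point"],1).tolist(),round(r["p"],2)) for r in env.search_frame(c,n)[:3]])
print(env.calibration("wrist")); print(env.state()["time_s"])
E
```

```text
pics
{'time_s': 0.0, 'qpos': array([-7.29946700e+01,  1.83517140e+01,  8.97066789e+01, -4.46111683e-04,
        7.20412579e+01, -1.14637584e+00]), 'qvel': array([ 0.11583518, -0.00349447, -0.07568983, -0.02469412,  0.01400847,
       -0.02438731]), 'effort': array([-1.46768882e-03, -4.12459409e+01, -2.31969345e+01,  7.26045202e-02,
        4.55185643e-02, -1.63895184e-04]), 'ee_pos': array([ 178.98582582, -545.92830274,  221.11766695]), 'ee_rot': array([-90.90251317,  89.9003483 , 107.24933061]), 'force': array([-0.02663424,  0.4679962 , -0.49711009]), 'torque': array([ 0.02866705, -0.02602841, -0.03390995]), 'gripper_width': 91.21185116652619}
scene {'K': array([[373.69660458,   0.        , 319.33964199],
       [  0.        , 373.69660458, 200.84176654],
       [  0.        ,   0.        ,   1.        ]]), 'camera_from_world': array([[-8.03876842e-01,  5.94744597e-01, -7.80306146e-03,
         4.30433463e+02],
       [-4.48333634e-01, -5.97257489e-01,  6.65041686e-01,
         2.10437951e+02],
       [ 3.90869512e-01,  5.38109985e-01,  7.46765471e-01,
        -1.22494755e+03],
    
[... 960 characters left out ...]
], 0.24)]
castor [([677.8, 4.0, 19.2], 0.77), ([552.0, -0.3, 10.7], 0.19)]
angle [([696.2, 126.9, 4.0], 0.94)]
endplate [([680.8, -133.2, 4.7], 0.78), ([442.6, 127.4, 16.8], 0.4)]
{'K': array([[345.92194838,   0.        , 316.03694626],
       [  0.        , 345.92194838, 202.2225251 ],
       [  0.        ,   0.        ,   1.        ]]), 'T_tool_cam': array([[ 8.49755542e-04,  2.52053928e-01, -9.67712817e-01,
        -1.63456826e+02],
       [ 9.99999535e-01,  2.26424780e-04,  9.37082145e-04,
         4.38436649e-01],
       [ 4.55309397e-04, -9.67713163e-01, -2.52053618e-01,
        -7.12189240e+01],
       [ 0.00000000e+00,  0.00000000e+00,  0.00000000e+00,
         1.00000000e+00]])}
0.6
```

```bash
cat > h.py <<'E'
import cv2,numpy as np
from workcell import env
def world(c,d,cal=None):
    k=cal or env.calibration(c); K=k["K"]
    v,u=np.mgrid[:d.shape[0],:d.shape[1]]
    P=np.stack([(u-K[0,2])/K[0,0]*d,-(v-K[1,2])/K[1,1]*d,-d],-1)
    T=np.linalg.inv(k["camera_from_world"])
    return P@T[:3,:3].T+T[:3,3]
def ortho(W,p,d,x0,x1,y0,y1,s,zmin=-20):
    # rows: x decreasing downward, cols: y decreasing rightwards ; s px/mm
    h=int((x1-x0)*s);w=int((y1-y0)*s);im=np.zeros((h,w,3),np.uint8);Z=np.full((h,w),-99.)
    ok=(d>0); w3=W[ok];c=p[ok]
    o=np.argsort(w3[:,2]);w3=w3[o];c=c[o]
    r=((x1-w3[:,0])*s).astype(int);q=((y1-w3[:,1])*s).astype(int)
    g=(r>=0)&(r<h)&(q>=0)&(q<w)
    im[r[g],q[g]]=c[g];Z[r[g],q[g]]=w3[g,2]
    return im,Z
E
python3 - <<'E'
from h import *
a=np.load("pics/top0.npz");p=a["p"]
cv2.imwrite("pics/top0_crop.png",cv2.resize(p[60:340,140:500,::-1],None,fx=2.1,fy=2.1,interpolation=cv2.INTER_CUBIC))
E
```

```text
(no output)
```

View pics/top0.png

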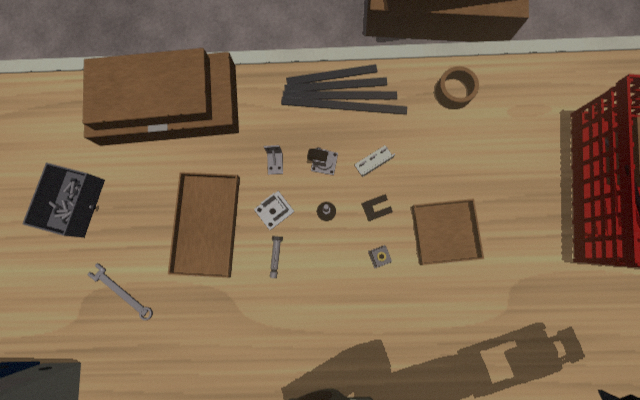

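View pics/top0_crop.png

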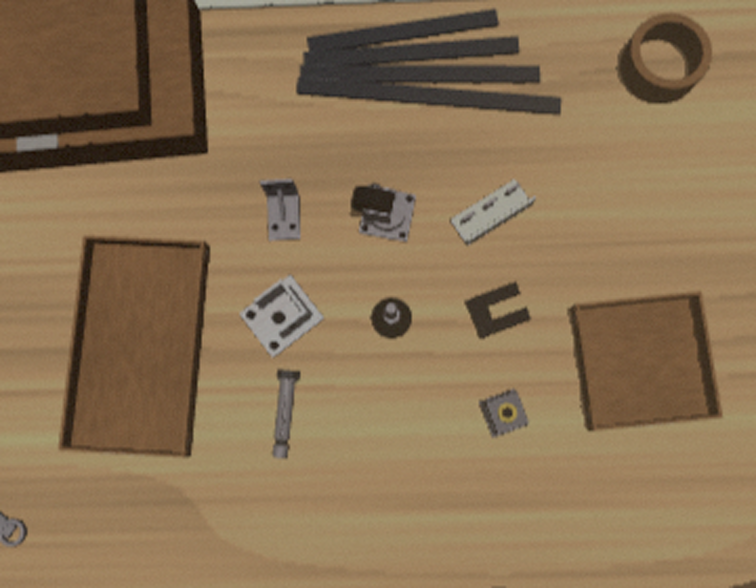

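View pics/scene0.png

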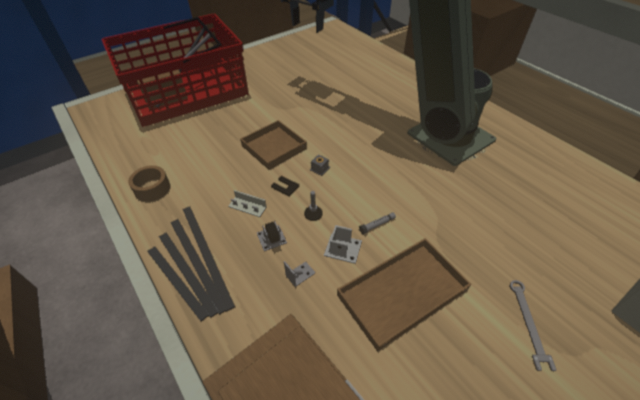

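The top view shows all parts. In the crop, the shoe is at (281,315), foot at (391,317), packer at (498,310), insert at (504,413) and anchor at (286,413). The trays are at the left and right, and the stock is in the row above. Next I'll measure the poses from depth.

Run:
```python
from h import *
for c in ("top","scene"):
    a=np.load(f"pics/{c}0.npz");p,d=a["p"],a["d"];W=world(c,d)
    ok=d>0
    # table level
    b=ok&(abs(W[...,0]-500)<200)&(abs(W[...,1])<60)
    A=W[b];A=A[abs(A[:,2])<8];print(c,"table z med",np.median(A[:,2]),A[:,2].std())
    for n,(x,y,r,zl,zh) in dict(shoe=(562,137,65,2.5,90),shoeTop=(562,137,65,35,90),anchor=(443,129,70,5,90),packer=(556,-131,55,5,90),foot=(552,-2,45,4,90),stem=(552,-2,45,40,110),insert=(434,-132,45,8,90),insTop=(434,-132,45,28,60),castor=(678,4,60,3,120),angle=(696,127,50,3,120),endp=(681,-133,75,3,120),ob=(523,314,180,20,45),sq=(489,-309,120,20,45)).items():
        m=ok&(np.hypot(W[...,0]-x,W[...,1]-y)<r)&(W[...,2]>zl)&(W[...,2]<zh)
        q=W[m]
        if len(q)<5: print(n,len(q));continue
        rc=cv2.minAreaRect(q[:,:2].astype(np.float32))
        print(n,len(q),"c",np.round(rc[0],1),"size",np.round(rc[1],1),"ang",round(rc[2],1),"z",np.round(np.percentile(q[:,2],[50,98]),1),"mean",np.round(q[:,:2].mean(0),1))
```

```text
top table z med 0.010000147293681039 1.8671943237433846
shoe 890 c [563.3 137.5] size [120.5 114.6] ang 9.9 z [ 5.7 56.1] mean [559.4 131. ]
shoeTop 136 c [564.2 125.8] size [51.1 42. ] ang 36.5 z [53.7 58.1] mean [566.  122.8]
anchor 316 c [449.8 127.5] size [ 31.3 122.4] ang 85.3 z [17.6 25.6] mean [443.  126.7]
packer 390 c [ 551.6 -137.2] size [64.9 66.9] ang 18.5 z [ 9.9 13.4] mean [ 557.2 -131.4]
foot 289 c [5.575e+02 1.000e-01] size [62.3 48. ] ang 40.3 z [12.3 86.8] mean [551.7  -4. ]
stem 33 c [552.1  -4.9] size [ 9.8 10.7] ang 84.7 z [83.8 88.1] mean [551.1  -4.8]
insert 290 c [ 433.7 -134.8] size [40.1 40.1] ang 18.4 z [35.7 39.2] mean [ 433.4 -133.6]
insTop 271 c [ 433.6 -134.8] size [40.  40.1] ang 18.4 z [35.9 39.2] mean [ 433.6 -134.6]
castor 591 c [677.4   2. ] size [113.1  99.7] ang 24.6 z [21.1 72.7] mean [680.3   1.5]
angle 386 c [682.9 124.1] size [72.1 93.4] ang 3.6 z [ 6.  61.2] mean [693.1 127.7]
endp 568 c [ 679.3 -129.1] size [140. 133.] ang 41.0 z [ 5.7 31.9] mean [ 681.1 -132.5]
ob 856 c [524.5 265.6] size [235.4 261.1] ang 85.2 z [29.1 33.8] mean [530. 308
[... 572 characters left out ...]
1]
stem 68 c [553.4  -2.6] size [10.8 13.3] ang 83.8 z [64.9 87.9] mean [554.7  -1.6]
insert 242 c [ 435.9 -132.2] size [43.5 43.1] ang 19.5 z [34.4 40.1] mean [ 438.5 -129.4]
insTop 152 c [ 434.8 -133.9] size [39.8 40.7] ang 18.7 z [37.  40.3] mean [ 435.9 -132.2]
castor 632 c [679.3   4.6] size [110.  112.3] ang 53.8 z [18.5 73.1] mean [690.5  13.7]
angle 463 c [698.  126.8] size [90.3 92.8] ang 75.0 z [ 6.2 61.6] mean [693.5 130.2]
endp 714 c [ 678.6 -134.5] size [141.  144.2] ang 25.9 z [ 7.2 32.6] mean [ 681.  -132.4]
ob 1250 c [523.8 266. ] size [234.6 262.2] ang 85.5 z [29.5 34.2] mean [533.4 304.5]
sq 518 c [ 491.3 -304.4] size [152.2 157.4] ang 4.4 z [28.2 34. ] mean [ 492.2 -300.9]
```

Run:
```python
from h import *
W=[];C=[]
for c in ("top","scene"):
    a=np.load(f"pics/{c}0.npz");p,d=a["p"],a["d"];w=world(c,d)
    m=(d>0)&(w[...,2]<150)&(w[...,2]>-10); W.append(w[m]);C.append(p[m])
def show(n,x,y,r,zl,zh):
    for i,w in enumerate(W):
        q=w[(np.hypot(w[:,0]-x,w[:,1]-y)<r)&(w[:,2]>zl)&(w[:,2]<zh)][:,:2]
        # largest cluster via raster components
        g=np.zeros((400,400),np.uint8);ij=np.round((q-[x,y])+200).astype(int);g[ij[:,0],ij[:,1]]=1
        g=cv2.morphologyEx(g,cv2.MORPH_CLOSE,np.ones((7,7)))
        nl,lab,st,_=cv2.connectedComponentsWithStats(g);k=1+st[1:,4].argmax()
        s=q[lab[ij[:,0],ij[:,1]]==k].astype(np.float32)
        rc=cv2.minAreaRect(s);print(n,i,len(s),np.round(rc[0],1),np.round(rc[1],1),round(rc[2],1),"mean",np.round(s.mean(0),1))
show("anchor",443,129,80,7,40)
show("packer",556,-131,60,6,30)
show("shoe",562,137,65,3,90)
show("ob",523,314,170,22,45)
show("sq",489,-306,120,22,45)
show("foot",552,-3,45,7,30)
# tray floors
for n,(x,y,r) in dict(ob=(523,314,170),sq=(489,-306,120)).items():
    for w in W:
        q=w[(np.hypot(w[:,0]-x,w[:,1]-y)<r)&(w[:,2]>-5)&(w[:,2]<45)]
        print(n, np.percentile(q[:,2],[5,50,95]))
im=np.zeros((2,)) 
for i in range(2):
    a=np.load(f"pics/{('top','scene')[i]}0.npz");w=world(('top','scene')[i],a["d"])
    im,Z=ortho(w,a["p"],a["d"],380,720,-400,400,0.5)
    cv2.imwrite(f"pics/ortho{i}.png",cv2.resize(im[:,:,::-1],None,fx=1.9,fy=1.9,interpolation=cv2.INTER_NEAREST))
```

```text
anchor 0 313 [440.6 124.5] [ 25.7 104.2] 86.6 mean [442.7 126.6]
anchor 1 274 [440. 129.] [ 24.1 105.8] 82.7 mean [446.5 129.8]
packer 0 382 [ 558.7 -134.6] [49.9 66.3] 19.2 mean [ 557.5 -131.1]
packer 1 264 [ 558.6 -134.5] [52.  67.3] 17.8 mean [ 558.7 -130.6]
shoe 0 796 [560.  134.2] [74.9 90.9] 35.1 mean [558.8 130.5]
shoe 1 915 [562.9 131.5] [74.1 90.6] 39.4 mean [562.6 134.4]
ob 0 774 [528.  306.8] [152.8 261. ] 85.2 mean [529.3 309.5]
ob 1 1084 [527.1 307.1] [152.2 262.2] 85.5 mean [532.5 310.7]
sq 0 555 [ 490.3 -303.8] [151.1 153.4] 4.2 mean [ 490.3 -306. ]
sq 1 446 [ 491.3 -304.4] [152.2 157.4] 4.4 mean [ 490.3 -301.1]
foot 0 211 [554.1  -4.6] [46.4 47.1] 88.7 mean [551.6  -4.1]
foot 1 180 [555.2  -1.7] [44.2 48.5] 55.1 mean [557.7   2.1]
ob [-1.97072489  2.33814137 25.46095643]
ob [-0.69337946  2.99775035 26.91622032]
sq [-2.27132668  2.27783324 28.1728921 ]
sq [-0.1975832   5.29203554 30.63485844]
```

```bash
cat >> h.py <<'E'
from scipy.spatial.transform import Rotation as Ro
def Rcur(s): return Ro.from_euler("xyz",s["ee_rot"],degrees=True)
def plan(x,y,z,a,flip=0,s=None):
    s=s or env.state();R=Rcur(s);p=s["ee_pos"]
    best=None
    for k in (0,180):
        t=np.radians(a+k);X=np.array([0,0,-1.]);Y=np.array([np.cos(t),np.sin(t),0]);Z=np.cross(X,Y)
        rv=(R.inv()*Ro.from_matrix(np.c_[X,Y,Z])).as_rotvec()
        if best is None or (np.linalg.norm(rv)<np.linalg.norm(best))!=bool(flip): best=rv
    sl=R.inv().apply(np.array([x,y,z])-p)/10
    n=max(np.linalg.norm(sl)*10/41.7,np.degrees(np.linalg.norm(best))/7.16)
    Y=R.apply([0,1,0])
    print("slide",np.round(sl,2),"turn",np.round(best,3),"rows>=%.1f"%n,"now",np.round(p,1),"jaw",round(np.degrees(np.arctan2(Y[1],Y[0])),1),"q1,q6",np.round(s["qpos"][[0,5]],0),"t",s["time_s"])
def wrist(name):
    s=env.state();p,d=env.grab_frame("wrist");cv2.imwrite(f"pics/{name}.png",p[:,:,::-1])
    k=env.calibration("wrist");T=np.eye(4);T[:3,:3]=Rcur(s).as_matrix();T[:3,3]=s["ee_pos"]
    cal=dict(K=k["K"],camera_from_world=np.linalg.inv(T@k["T_tool_cam"]))
    W=world("wrist",d,cal);np.savez(f"pics/{name}.npz",p=p,d=d,W=W,T=T)
    return p,d,W
def rect(W,d,x,y,r,zl,zh,name=""):
    m=(d>0)&(np.hypot(W[...,0]-x,W[...,1]-y)<r)&(W[...,2]>zl)&(W[...,2]<zh)
    nl,lab,st,_=cv2.connectedComponentsWithStats(m.astype(np.uint8))
    if nl<2: print(name,"none");return
    s=W[lab==1+st[1:,4].argmax()]
    rc=cv2.minAreaRect(s[:,:2].astype(np.float32))
    print(name,len(s),"c",np.round(rc[0],1),"size",np.round(rc[1],1),"ang",round(rc[2],1),"z",np.round(np.percentile(s[:,2],[2,50,98]),1))
E
python3 -c "
from h import *
plan(434,-134,190,18.5)"
```

```text
slide [  3.2  -31.25 -37.07] turn [ 1.565 -0.    -0.   ] rows>=12.5 now [ 179.1 -546.4  222. ] jaw -71.9 q1,q6 [-73.  -1.] t 0.6
```

Emit:
{"fn": "arm_command", "kwargs": {
  "slide": [
    [3.2,-31.25,-37.1],
    [3.2,-31.25,-37.1],
    [3.2,-31.25,-37.1],
    [3.2,-31.25,-37.1],
    [3.2,-31.25,-37.1],
    [3.2,-31.25,-37.1],
    [3.2,-31.25,-37.1],
    [3.2,-31.25,-37.1],
    [3.2,-31.25,-37.1],
    [3.2,-31.25,-37.1],
    [3.2,-31.25,-37.1],
    [3.2,-31.25,-37.1],
    [3.2,-31.25,-37.1],
    [3.2,-31.25,-37.1],
    [3.2,-31.25,-37.1],
    [3.2,-31.25,-37.1],
    [3.2,-31.25,-37.1],
    [3.2,-31.25,-37.1]
  ],
  "turn": [
    [1.565,0,0],
    [1.565,0,0],
    [1.565,0,0],
    [1.565,0,0],
    [1.565,0,0],
    [1.565,0,0],
    [1.565,0,0],
    [1.565,0,0],
    [1.565,0,0],
    [1.565,0,0],
    [1.565,0,0],
    [1.565,0,0],
    [1.565,0,0],
    [1.565,0,0],
    [1.565,0,0],
    [1.565,0,0],
    [1.565,0,0],
    [1.565,0,0]
  ],
  "grip": [0,0,0,0,0,0,0,0,0,0,0,0,0,0,0,0,0,0],
  "newtons": 25
}}

```text
time_s: 2.1
ee_pos: [433.9, -134.8, 190.1]
ee_rot: [166.3, 90.0, -85.3]
force: [-0.0, -0.2, -0.6]
gripper_width: 90.7
```

```bash
python3 -c "
from h import *
p,d,W=wrist('w1')
rect(W,d,434,-134,45,25,60,'insert')
rect(W,d,558,-134,60,5,30,'packer')
rect(W,d,552,-3,40,60,110,'stem')
plan(434,-134,22,18.5)"
```

```text
insert 1805 c [ 432.9 -135.8] size [40.1 40.1] ang 18.5 z [27.  36.9 39. ]
packer 2758 c [ 557.5 -135.3] size [50.8 66. ] ang 19.6 z [ 6.3 10.6 12.2]
stem none
slide [16.81 -0.04  0.08] turn [-0.001 -0.     0.   ] rows>=4.0 now [ 433.9 -134.8  190.1] jaw -161.5 q1,q6 [-19. 143.] t 2.15
```

View pics/w1.png

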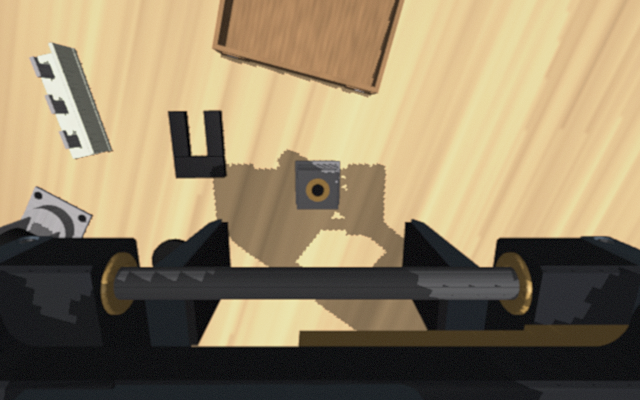

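The wrist image shows the insert at (318,185) and the packer at (197,145). Joint 6 is at 143°, close to its limit, so I'll grasp the insert across its other pair of sides.

Emit:
{"fn": "arm_command", "kwargs": {
  "slide": [
    [2,0.07,-0.03],
    [4,0.07,-0.03],
    [6,0.07,-0.03],
    [8,0.07,-0.03],
    [9,0.07,-0.03],
    [9,0.07,-0.03],
    [9,0.07,-0.03],
    [9,0.07,-0.03],
    [9,0.07,-0.03],
    [9,0.07,-0.03],
    [9,0.07,-0.03],
    [9,0.07,-0.03],
    [9,0.07,-0.03],
    [9,0.07,-0.03],
    [12,0.07,-0.03],
    [14,0.07,-0.03],
    [16,0.07,-0.03],
    [17.2,0.07,-0.03],
    [17.2,0.07,-0.03]
  ],
  "turn": [
    [-1.571,0,0],
    [-1.571,0,0],
    [-1.571,0,0],
    [-1.571,0,0],
    [-1.571,0,0],
    [-1.571,0,0],
    [-1.571,0,0],
    [-1.571,0,0],
    [-1.571,0,0],
    [-1.571,0,0],
    [-1.571,0,0],
    [-1.571,0,0],
    [-1.571,0,0],
    [-1.571,0,0],
    [-1.571,0,0],
    [-1.571,0,0],
    [-1.571,0,0],
    [-1.571,0,0],
    [-1.571,0,0]
  ],
  "grip": [0,0,0,0,0,0,0,0,0,0,0,0,0,0,0,0,0,0,0]
}}

```text
time_s: 3.73
ee_pos: [431.8, -134.4, 15.9]
ee_rot: [-35.7, 89.7, 162.6]
force: [0.3, 0.3, -0.6]
gripper_width: 91.3
```

Emit:
{"fn": "arm_command", "kwargs": {
  "slide": [
    [0,0,0],
    [0,0,0],
    [0,0,0],
    [0,0,0],
    [0,0,0],
    [0,0,0],
    [0,0,0],
    [0,0,0],
    [0,0,0],
    [0,0,0]
  ],
  "turn": [
    [0,0,0],
    [0,0,0],
    [0,0,0],
    [0,0,0],
    [0,0,0],
    [0,0,0],
    [0,0,0],
    [0,0,0],
    [0,0,0],
    [0,0,0]
  ],
  "grip": [255,255,255,255,255,255,255,255,255,255],
  "newtons": 25
}}

```text
time_s: 4.57
ee_pos: [433.9, -134.4, 18.1]
ee_rot: [128.4, 90.0, -33.1]
force: [-0.5, -0.3, 1.7]
gripper_width: 39.9
```

```bash
python3 -c "
from h import *
plan(433.3,-135.3,18,-71.5)
plan(433.3,-135.3,100,-71.5)
c=np.array([490.8,-304.1]);t=np.radians(4.3);X=np.array([np.cos(t),np.sin(t)]);Y=np.array([-np.sin(t),np.cos(t)])
g=c-32*X; print('insert goal',g); print('foot goal',c+34*X)
plan(*g,100,94.3);plan(*g,23.5,94.3)"
```

```text
slide [0.01 0.07 0.08] turn [-0. -0. -0.] rows>=0.0 now [ 433.9 -134.4   18.1] jaw -71.5 q1,q6 [-19.  53.] t 4.5667
slide [-8.19  0.07  0.08] turn [-0. -0. -0.] rows>=2.0 now [ 433.9 -134.4   18.1] jaw -71.5 q1,q6 [-19.  53.] t 4.5667
insert goal [ 458.89007573 -306.49931926]
foot goal [ 524.70429454 -301.55072329]
slide [-8.19 17.12  3.08] turn [ 0.248 -0.    -0.   ] rows>=4.6 now [ 433.9 -134.4   18.1] jaw -71.5 q1,q6 [-19.  53.] t 4.5667
slide [-0.54 17.11  3.08] turn [ 0.248 -0.    -0.   ] rows>=4.2 now [ 433.9 -134.4   18.1] jaw -71.5 q1,q6 [-19.  53.] t 4.5667
```

Emit:
{"fn": "arm_command", "kwargs": {
  "slide": [
    [-3,0,0],
    [-6,0,0],
    [-8.2,1.5,0.3],
    [-8.2,4.5,0.8],
    [-8.2,8,1.5],
    [-8.2,11.5,2.2],
    [-8.2,14.5,2.7],
    [-8.2,16.5,3],
    [-8.2,17.1,3.08],
    [-8.2,17.1,3.08],
    [-8.2,17.1,3.08],
    [-6.5,17.1,3.08],
    [-4.5,17.1,3.08],
    [-2.5,17.1,3.08],
    [-1.2,17.1,3.08],
    [-0.7,17.1,3.08],
    [-0.45,17.1,3.08],
    [-0.45,17.1,3.08],
    [-0.45,17.1,3.08]
  ],
  "turn": [
    [0,0,0],
    [0,0,0],
    [0.03,0,0],
    [0.08,0,0],
    [0.13,0,0],
    [0.18,0,0],
    [0.22,0,0],
    [0.248,0,0],
    [0.248,0,0],
    [0.248,0,0],
    [0.248,0,0],
    [0.248,0,0],
    [0.248,0,0],
    [0.248,0,0],
    [0.248,0,0],
    [0.248,0,0],
    [0.248,0,0],
    [0.248,0,0],
    [0.248,0,0]
  ],
  "grip": [255,255,255,255,255,255,255,255,255,255,255,255,255,255,255,255,255,255,255]
}}

```text
time_s: 6.15
ee_pos: [459.3, -305.9, 23.3]
ee_rot: [141.3, 89.9, -34.3]
force: [-0.2, 0.3, -0.2]
gripper_width: 40.0
```

```bash
python3 -c "
from h import *
plan(458.9,-306.5,22.5,94.3)
p,d,W=wrist('w2')"
```

```text
slide [0.08 0.05 0.04] turn [ 0.001 -0.001 -0.001] rows>=0.0 now [ 459.3 -305.9   23.3] jaw -85.7 q1,q6 [-35.  51.] t 6.15
```

View pics/w2.png

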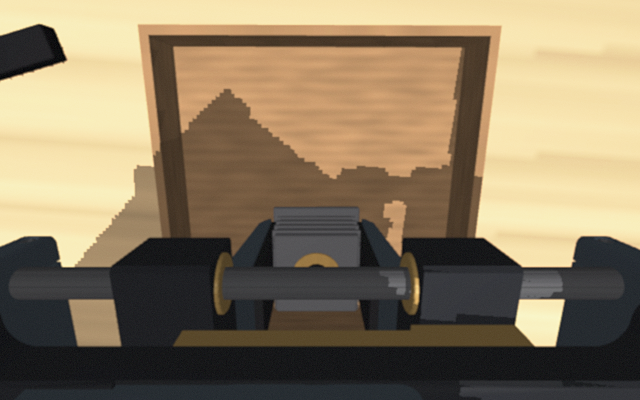

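The wrist view shows the insert held square inside the tray, at about (316,260). I'll lower it the last millimetre and release.

Emit:
{"fn": "arm_command", "kwargs": {
  "slide": [
    [0.08,0,0],
    [0.1,0,0],
    [0.1,0,0],
    [0.1,0,0],
    [0.1,0,0],
    [0.1,0,0],
    [0.1,0,0],
    [-1,0,0],
    [-3,0,0],
    [-6,0,0],
    [-10,0,0],
    [-14,0,0],
    [-16,0,0],
    [-16,0,0]
  ],
  "turn": [
    [0,0,0],
    [0,0,0],
    [0,0,0],
    [0,0,0],
    [0,0,0],
    [0,0,0],
    [0,0,0],
    [0,0,0],
    [0,0,0],
    [0,0,0],
    [0,0,0],
    [0,0,0],
    [0,0,0],
    [0,0,0]
  ],
  "grip": [255,255,0,0,0,0,0,0,0,0,0,0,0,0]
}}

```text
time_s: 7.37
ee_pos: [461.4, -308.2, 189.0]
ee_rot: [140.7, 89.3, -35.0]
force: [-0.5, 0.2, 0.6]
gripper_width: 91.2
```

```bash
python3 -c "
from h import *
plan(558,-134.8,170,18.9,flip=1)
plan(558,-134.8,170,18.9,flip=0)
"
```

```text
slide [  1.88 -16.58 -10.91] turn [-1.826  0.    -0.014] rows>=14.6 now [ 461.4 -308.2  189. ] jaw -85.7 q1,q6 [-35.  51.] t 7.3667
slide [  1.88 -16.58 -10.91] turn [ 1.316 -0.013 -0.   ] rows>=10.5 now [ 461.4 -308.2  189. ] jaw -85.7 q1,q6 [-35.  51.] t 7.3667
```

Emit:
{"fn": "arm_command", "kwargs": {
  "slide": [
    [0,-3,-2],
    [0,-6.5,-4.5],
    [0.5,-10,-7],
    [1.3,-13.5,-9.2],
    [1.3,-16.3,-11.1],
    [1.3,-16.3,-11.1],
    [1.3,-16.3,-11.1],
    [1.3,-16.3,-11.1],
    [1.3,-16.3,-11.1],
    [1.3,-16.3,-11.1],
    [1.3,-16.3,-11.1],
    [1.3,-16.3,-11.1],
    [1.3,-16.3,-11.1],
    [1.3,-16.3,-11.1],
    [1.3,-16.3,-11.1],
    [1.3,-16.3,-11.1],
    [1.3,-16.3,-11.1],
    [1.3,-16.3,-11.1]
  ],
  "turn": [
    [-1.826,0,0],
    [-1.826,0,0],
    [-1.826,0,0],
    [-1.826,0,0],
    [-1.826,0,0],
    [-1.826,0,0],
    [-1.826,0,0],
    [-1.826,0,0],
    [-1.826,0,0],
    [-1.826,0,0],
    [-1.826,0,0],
    [-1.826,0,0],
    [-1.826,0,0],
    [-1.826,0,0],
    [-1.826,0,0],
    [-1.826,0,0],
    [-1.826,0,0],
    [-1.826,0,0]
  ],
  "grip": [0,0,0,0,0,0,0,0,0,0,0,0,0,0,0,0,0,0]
}}

```text
time_s: 8.87
ee_pos: [557.0, -135.4, 169.2]
ee_rot: [-118.8, 90.0, 170.1]
force: [-0.8, 0.3, -0.9]
gripper_width: 91.6
```

```bash
python3 -c "
from h import *
p,d,W=wrist('w3')
rect(W,d,558,-134,50,5,30,'packer')
rect(W,d,552,-3,40,60,110,'stem')
plan(558,-135,10,18.9)"
```

```text
packer 2755 c [ 558.9 -135.3] size [49.9 66.1] ang 19.2 z [ 8.7 10.6 12.2]
stem 455 c [553.1  -5.3] size [12.1 12.1] ang 42.6 z [62.6 86.  88. ]
slide [ 1.592e+01  1.100e-01 -1.000e-02] turn [-0.001 -0.     0.   ] rows>=3.8 now [ 557.1 -135.4  169.2] jaw 18.8 q1,q6 [-15. -34.] t 8.9167
```

View pics/w3.png

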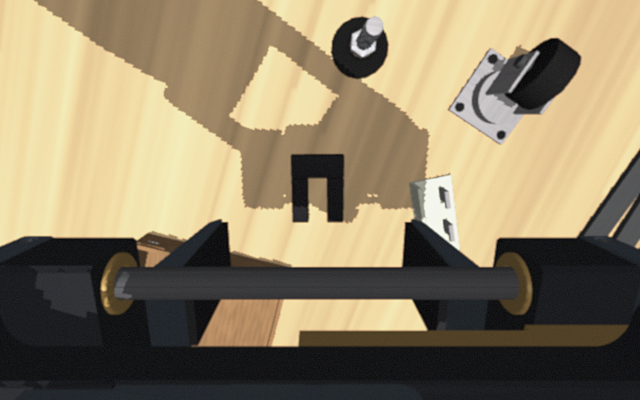

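The wrist view shows the packer centred at (318,188), with the end plate clear at (435,200). I'll descend with the jaws partly open.

Emit:
{"fn": "arm_command", "kwargs": {
  "slide": [
    [3,0.17,0],
    [6.5,0.17,0],
    [10,0.17,0],
    [12.5,0.17,0],
    [14.3,0.17,0],
    [15.3,0.17,0],
    [15.7,0.17,0],
    [15.9,0.17,0],
    [15.9,0.17,0],
    [15.9,0.17,0],
    [15.9,0.17,0],
    [15.9,0.17,0],
    [15.9,0.17,0],
    [15.9,0.17,0],
    [15.9,0.17,0]
  ],
  "turn": [
    [0,0,0],
    [0,0,0],
    [0,0,0],
    [0,0,0],
    [0,0,0],
    [0,0,0],
    [0,0,0],
    [0,0,0],
    [0,0,0],
    [0,0,0],
    [0,0,0],
    [0,0,0],
    [0,0,0],
    [0,0,0],
    [0,0,0]
  ],
  "grip": [70,70,70,70,70,70,70,70,70,255,255,255,255,255,255],
  "newtons": 20
}}

```text
time_s: 10.17
ee_pos: [559.5, -135.1, 11.5]
ee_rot: [53.1, 89.9, -18.0]
force: [-1.4, -0.2, 5.4]
gripper_width: 49.5
```

```bash
cat >> h.py <<'E'
OC=np.array([527.5,307.0]);_t=np.radians(-4.7);OX=np.array([np.cos(_t),np.sin(_t)]);OY=np.array([-np.sin(_t),np.cos(_t)])
def ob(a,b): return OC+a*OX+b*OY
E
python3 -c "
from h import *
print(ob(10,0))
plan(558,-135,110,18.9)
plan(*ob(10,0),120,85.3)
plan(*ob(10,0),14.5,85.3)"
```

```text
[537.46637387 306.18061491]
slide [-9.85 -0.13 -0.05] turn [ 0.     0.001 -0.001] rows>=2.4 now [ 559.5 -135.1   11.5] jaw 18.9 q1,q6 [-15. -34.] t 10.1667
slide [-10.88  12.23 -42.45] turn [-1.159e+00  2.000e-03 -1.000e-03] rows>=10.9 now [ 559.5 -135.1   11.5] jaw 18.9 q1,q6 [-15. -34.] t 10.1667
slide [ -0.33  12.21 -42.46] turn [-1.159e+00  2.000e-03 -1.000e-03] rows>=10.6 now [ 559.5 -135.1   11.5] jaw 18.9 q1,q6 [-15. -34.] t 10.1667
```

Emit:
{"fn": "arm_command", "kwargs": {
  "slide": [
    [-1,0,0],
    [-4,0,0],
    [-8,0,0],
    [-11.5,0.5,-1],
    [-12,1.5,-4.5],
    [-12,2.5,-8.5],
    [-12,3.5,-12.5],
    [-12,4.7,-16.5],
    [-12,5.9,-20.5],
    [-12,7,-24.5],
    [-12,8.2,-28.5],
    [-12,9.4,-32.5],
    [-12,10.6,-36.5],
    [-12,11.5,-39.5],
    [-12,12,-41.5],
    [-12,12.22,-42.45],
    [-12,12.22,-42.45],
    [-12,12.22,-42.45]
  ],
  "turn": [
    [0,0,0],
    [0,0,0],
    [0,0,0],
    [-0.05,0,0],
    [-0.15,0,0],
    [-0.25,0,0],
    [-0.35,0,0],
    [-0.45,0,0],
    [-0.55,0,0],
    [-0.65,0,0],
    [-0.75,0,0],
    [-0.85,0,0],
    [-0.95,0,0],
    [-1.05,0,0],
    [-1.12,0,0],
    [-1.159,0,0],
    [-1.159,0,0],
    [-1.159,0,0]
  ],
  "grip": [255,255,255,255,255,255,255,255,255,255,255,255,255,255,255,255,255,255]
}}

```text
time_s: 11.67
ee_pos: [536.7, 305.5, 130.4]
ee_rot: [-105.4, 89.9, -110.2]
force: [0.3, -0.3, -0.5]
gripper_width: 49.7
```

```bash
python3 -c "
from h import *
p,d,W=wrist('w4')
plan(*ob(10,0),15.5,85.3)"
```

```text
slide [11.49  0.15  0.05] turn [-0.001 -0.     0.001] rows>=2.8 now [536.9 304.9 130.4] jaw 85.2 q1,q6 [ 29. -57.] t 11.7167
```

View pics/w4.png

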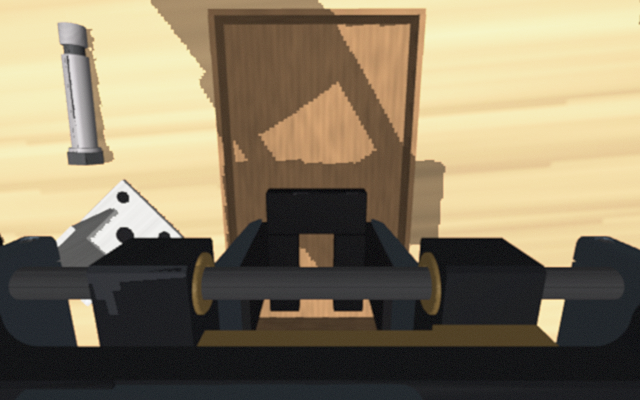

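The packer is held level over the tray at about (316,250).

Emit:
{"fn": "arm_command", "kwargs": {
  "slide": [
    [3,0.1,0.05],
    [6.5,0.1,0.05],
    [8.8,0.1,0.05],
    [10.2,0.1,0.05],
    [11,0.1,0.05],
    [11.3,0.1,0.05],
    [11.5,0.1,0.05],
    [11.5,0.1,0.05],
    [11.5,0.1,0.05],
    [11.5,0.1,0.05],
    [11.5,0.1,0.05],
    [11.5,0.1,0.05],
    [11,0.1,0.05],
    [9,0.1,0.05],
    [5,0.1,0.05],
    [1,0.1,0.05],
    [0,0.1,0.05]
  ],
  "turn": [
    [0,0,0],
    [0,0,0],
    [0,0,0],
    [0,0,0],
    [0,0,0],
    [0,0,0],
    [0,0,0],
    [0,0,0],
    [0,0,0],
    [0,0,0],
    [0,0,0],
    [0,0,0],
    [0,0,0],
    [0,0,0],
    [0,0,0],
    [0,0,0],
    [0,0,0]
  ],
  "grip": [255,255,255,255,255,255,255,255,255,70,70,70,70,70,70,70,70]
}}

```text
time_s: 13.13
ee_pos: [540.6, 309.0, 137.6]
ee_rot: [33.0, 89.3, 28.3]
force: [1.0, 0.8, 0.2]
gripper_width: 66.3
```

```bash
python3 -c "
from h import *
p,d,W=wrist('w5')
rect(W,d,440,127,70,7,40,'anchor')
rect(W,d,537,306,50,10,30,'packer')
plan(440,127,170,85)"
```

```text
anchor 3912 c [440.  127.6] size [ 24.9 105. ] ang 86.0 z [ 9.1 18.2 25.1]
packer 3462 c [538.5 307.7] size [50.1 65.7] ang 85.3 z [12.8 14.6 16.1]
slide [ -3.49 -18.94  -8.51] turn [ 0.006  0.01  -0.007] rows>=5.0 now [540.6 309.  137.3] jaw 85.3 q1,q6 [ 29. -57.] t 13.1833
```

View pics/w5.png

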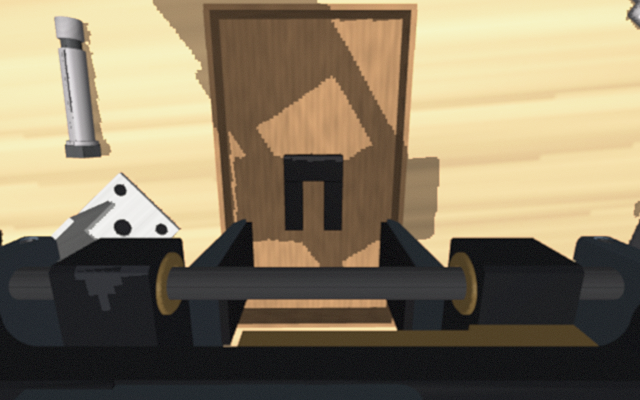

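The packer lies flat in the tray at (313,190), with depth confirming its top at 14.6 mm. Next is the anchor, at (78,90).

Emit:
{"fn": "arm_command", "kwargs": {
  "slide": [
    [0,-2,-1],
    [0,-5.5,-2.5],
    [0,-9,-4],
    [0,-12.5,-5.5],
    [0,-15.5,-7],
    [0,-17.5,-8],
    [0,-18.6,-8.3],
    [0,-18.6,-8.3],
    [0,-18.6,-8.3]
  ],
  "turn": [
    [0,0,0],
    [0,0,0],
    [0,0,0],
    [0,0,0],
    [0,0,0],
    [0,0,0],
    [0,0,0],
    [0,0,0],
    [0,0,0]
  ],
  "grip": [70,70,70,70,70,70,70,70,70]
}}

```text
time_s: 13.93
ee_pos: [440.4, 128.9, 130.4]
ee_rot: [38.4, 89.9, 33.7]
force: [-0.3, 0.6, -0.0]
gripper_width: 66.0
```

```bash
python3 -c "
from h import *
p,d,W=wrist('w6')
rect(W,d,440,127,70,7,40,'anchor')
rect(W,d,440,127,30,7,40,'anchor mid')
plan(440,127,11,85.5)"
```

```text
anchor 2831 c [439.7 126.7] size [ 27.1 104.4] ang 84.3 z [12.1 18.6 25.1]
anchor mid 1495 c [440.1 127.7] size [18.  59.8] ang 83.2 z [12.9 18.8 21.4]
slide [11.94 -0.26 -0.07] turn [-0.003  0.001 -0.001] rows>=2.9 now [440.8 129.4 130.4] jaw 85.3 q1,q6 [ 15. -70.] t 13.9833
```

View pics/w6.png

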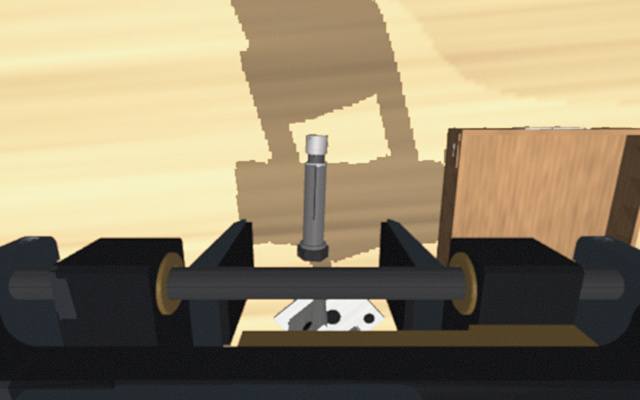

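Emit:
{"fn": "arm_command", "kwargs": {
  "slide": [
    [3,-0.21,-0.07],
    [6.5,-0.21,-0.07],
    [9,-0.21,-0.07],
    [10.6,-0.21,-0.07],
    [11.4,-0.21,-0.07],
    [11.8,-0.21,-0.07],
    [11.94,-0.21,-0.07],
    [11.94,-0.21,-0.07],
    [11.94,-0.21,-0.07],
    [11.94,-0.21,-0.07],
    [11.94,-0.21,-0.07],
    [11.94,-0.21,-0.07],
    [11.94,-0.21,-0.07],
    [11.94,-0.21,-0.07],
    [11.94,-0.21,-0.07],
    [11.94,-0.21,-0.07],
    [11.94,-0.21,-0.07]
  ],
  "turn": [
    [0.02,0,0],
    [0.02,0,0],
    [0.02,0,0],
    [0.02,0,0],
    [0.02,0,0],
    [0.02,0,0],
    [0.02,0,0],
    [0.02,0,0],
    [0.02,0,0],
    [0.02,0,0],
    [0.02,0,0],
    [0.02,0,0],
    [0.02,0,0],
    [0.02,0,0],
    [0.02,0,0],
    [0.02,0,0],
    [0.02,0,0]
  ],
  "grip": [70,70,70,70,70,70,70,70,255,255,255,255,255,255,255,255,255],
  "newtons": 35
}}

```text
time_s: 15.4
ee_pos: [438.8, 126.6, 11.1]
ee_rot: [-31.7, 90.0, -37.5]
force: [-0.5, 0.4, 1.5]
gripper_width: 17.2
```

```bash
python3 -c "
from h import *
print(ob(88,0))
plan(*ob(88,0),120,-4.7)
plan(*ob(88,0),15,-4.7)"
```

```text
[615.20409004 299.78941124]
slide [-10.89  19.02  15.79] turn [ 1.551  0.    -0.   ] rows>=12.4 now [438.8 126.6  11.1] jaw 84.2 q1,q6 [ 15. -70.] t 15.4
slide [-0.39 19.02 15.79] turn [ 1.551  0.    -0.   ] rows>=12.4 now [438.8 126.6  11.1] jaw 84.2 q1,q6 [ 15. -70.] t 15.4
```

```bash
python3 -c "
from h import *
for c in ('top','scene'):
    a=np.load(f'pics/{c}0.npz');d=a['d'];W=world(c,d)
    m=(d>0)&(W[...,1]>180)&(W[...,1]<600)&(W[...,0]>640)&(W[...,0]<1100)&(W[...,2]>35)
    q=W[m];print(c,len(q),np.round(np.percentile(q,[0,1,50,99,100],axis=0),0))
"
```

```text
top 12509 [[640. 225.  35.]
 [752. 229.  39.]
 [837. 400. 119.]
 [955. 587. 123.]
 [972. 600. 125.]]
scene 7768 [[759. 226.  67.]
 [765. 232.  68.]
 [844. 314. 120.]
 [965. 421. 123.]
 [971. 435. 125.]]
```

Emit:
{"fn": "arm_command", "kwargs": {
  "slide": [
    [-1,0,0],
    [-4,0,0],
    [-8,0,0],
    [-11,1,1],
    [-12,3,2.5],
    [-12,5,4],
    [-12,7,5.8],
    [-12,9,7.5],
    [-12,11,9.1],
    [-12,13,10.8],
    [-12,15,12.4],
    [-12,16.5,13.7],
    [-12,17.8,14.8],
    [-12,18.6,15.4],
    [-12,19.02,15.79],
    [-12,19.02,15.79],
    [-12,19.02,15.79],
    [-12,19.02,15.79],
    [-12,19.02,15.79]
  ],
  "turn": [
    [0,0,0],
    [0,0,0],
    [0.05,0,0],
    [0.15,0,0],
    [0.27,0,0],
    [0.39,0,0],
    [0.51,0,0],
    [0.63,0,0],
    [0.75,0,0],
    [0.87,0,0],
    [0.99,0,0],
    [1.11,0,0],
    [1.23,0,0],
    [1.35,0,0],
    [1.45,0,0],
    [1.53,0,0],
    [1.551,0,0],
    [1.551,0,0],
    [1.551,0,0]
  ],
  "grip": [255,255,255,255,255,255,255,255,255,255,255,255,255,255,255,255,255,255,255]
}}

```text
time_s: 16.98
ee_pos: [614.7, 299.5, 130.5]
ee_rot: [-54.2, 89.9, -148.8]
force: [-0.3, 0.2, -1.2]
gripper_width: 17.3
```

```bash
python3 -c "
from h import *
p,d,W=wrist('w7')
plan(*ob(88,0),15.1,-4.7)
p,d=env.grab_frame('top');cv2.imwrite('pics/t7.png',cv2.resize(p[120:300,130:350,::-1],None,fx=3,fy=3));
p,d=env.grab_frame('scene');cv2.imwrite('pics/s7.png',cv2.resize(p[180:380,250:520,::-1],None,fx=2.6,fy=2.6))
"
```

```text
slide [11.56  0.04 -0.04] turn [0.001 0.    0.001] rows>=2.8 now [614.8 299.5 130.7] jaw -4.6 q1,q6 [25. 30.] t 17.0333
```

View pics/w7.png

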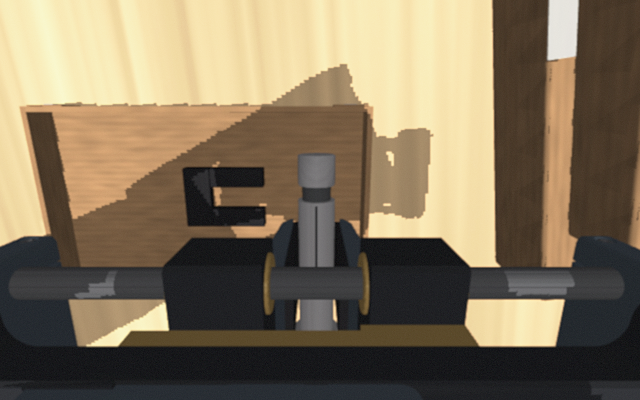

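View pics/s7.png

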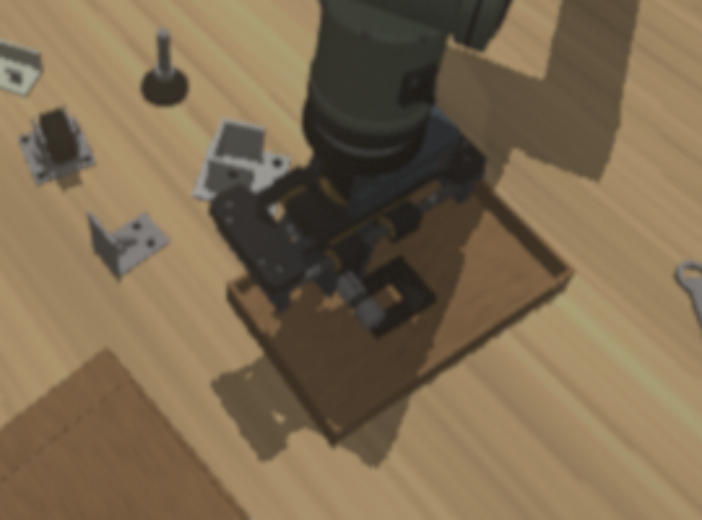

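The anchor is held across its sleeve at (317,200), over the free end of the tray and clear of the packer at (225,195).

Emit:
{"fn": "arm_command", "kwargs": {
  "slide": [
    [3,0,0],
    [6.5,0,0],
    [8.8,0,0],
    [10.2,0,0],
    [11,0,0],
    [11.4,0,0],
    [11.56,0,0],
    [11.56,0,0],
    [11.56,0,0],
    [11.56,0,0],
    [11.56,0,0],
    [11.56,0,0],
    [11,0,0],
    [9,0,0],
    [5,0,0],
    [1,0,0],
    [0,0,0],
    [0,0,0]
  ],
  "turn": [
    [0,0,0],
    [0,0,0],
    [0,0,0],
    [0,0,0],
    [0,0,0],
    [0,0,0],
    [0,0,0],
    [0,0,0],
    [0,0,0],
    [0,0,0],
    [0,0,0],
    [0,0,0],
    [0,0,0],
    [0,0,0],
    [0,0,0],
    [0,0,0],
    [0,0,0],
    [0,0,0]
  ],
  "grip": [255,255,255,255,255,255,255,255,255,160,160,160,160,160,160,160,160,160]
}}

```text
time_s: 18.63
ee_pos: [617.7, 301.0, 136.7]
ee_rot: [119.3, 89.4, 24.6]
force: [0.3, -0.4, -0.5]
gripper_width: 33.9
```

```bash
python3 -c "
from h import *
p,d,W=wrist('w8')
rect(W,d,*ob(88,0),70,8,40,'anchor')
rect(W,d,*ob(10,0),45,9,40,'packer')
plan(564.3,125.7,190,36.5)"
```

```text
anchor 2786 c [616.8 299.6] size [104.3  27.3] ang 85.3 z [15.7 22.7 29.1]
packer 3556 c [539.  307.1] size [50.4 66.4] ang 85.2 z [11.6 14.8 16.3]
slide [-5.71 -3.71 17.8 ] turn [-0.719 -0.001 -0.005] rows>=5.8 now [616.1 300.2 133.5] jaw -4.7 q1,q6 [25. 30.] t 18.6833
```

View pics/w8.png

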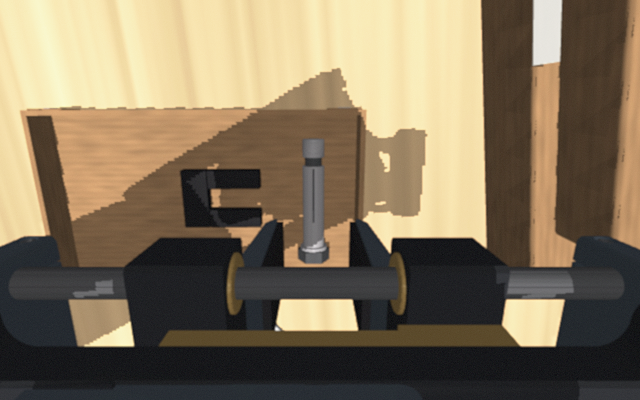

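The anchor lies in the tray at (313,195) and depth agrees. Next is the shoe.

Emit:
{"fn": "arm_command", "kwargs": {
  "slide": [
    [-3,0,1],
    [-5.9,-0.5,4],
    [-5.9,-1.3,7.5],
    [-5.9,-2,11],
    [-5.9,-2.8,14],
    [-5.9,-3.4,16.5],
    [-5.9,-3.63,17.75],
    [-5.9,-3.63,17.75],
    [-5.9,-3.63,17.75],
    [-5.9,-3.63,17.75],
    [-5.9,-3.63,17.75]
  ],
  "turn": [
    [-0.05,0,0],
    [-0.15,0,0],
    [-0.27,0,0],
    [-0.39,0,0],
    [-0.51,0,0],
    [-0.63,0,0],
    [-0.719,0,0],
    [-0.719,0,0],
    [-0.719,0,0],
    [-0.719,0,0],
    [-0.719,0,0]
  ],
  "grip": [0,0,0,0,0,0,0,0,0,0,0]
}}

```text
time_s: 19.6
ee_pos: [564.5, 126.8, 189.2]
ee_rot: [-129.5, 89.9, 177.0]
force: [0.8, 0.5, 0.5]
gripper_width: 91.2
```

```bash
python3 -c "
from h import *
p,d,W=wrist('w9')
rect(W,d,564,126,50,40,80,'walls')
rect(W,d,564,126,50,15,80,'walls low')
rect(W,d,561,131,65,2.8,80,'shoe')
plan(564.3,125.7,28,36.5)"
```

```text
walls 949 c [563.9 125.5] size [50.1 42.4] ang 36.4 z [41.3 55.1 57. ]
walls low 1408 c [564.  125.5] size [50.2 42.4] ang 36.4 z [16.3 51.8 56.8]
shoe 5497 c [559.9 131.1] size [70.1 79.9] ang 36.3 z [ 4.3  6.2 56.2]
slide [16.14 -0.08  0.08] turn [ 0.    -0.     0.001] rows>=3.9 now [564.6 126.8 189.4] jaw 36.5 q1,q6 [ 12. -25.] t 19.65
```

View pics/w9.png

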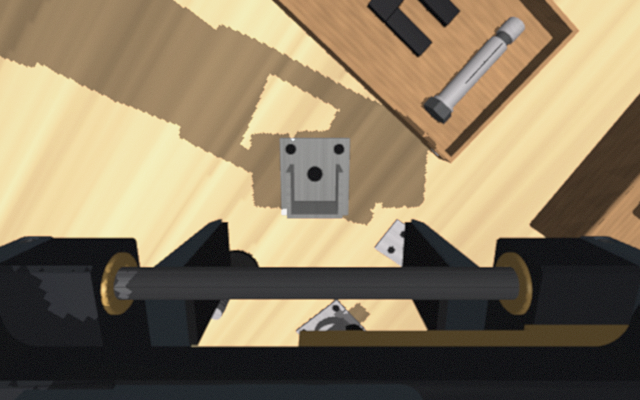

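Emit:
{"fn": "arm_command", "kwargs": {
  "slide": [
    [3,-0.1,0.08],
    [6.5,-0.1,0.08],
    [10,-0.1,0.08],
    [12.8,-0.1,0.08],
    [14.6,-0.1,0.08],
    [15.6,-0.1,0.08],
    [16,-0.1,0.08],
    [16.14,-0.1,0.08],
    [16.14,-0.1,0.08],
    [16.14,-0.1,0.08],
    [16.14,-0.1,0.08],
    [16.14,-0.1,0.08],
    [16.14,-0.1,0.08],
    [16.14,-0.1,0.08]
  ],
  "turn": [
    [0,0,0],
    [0,0,0],
    [0,0,0],
    [0,0,0],
    [0,0,0],
    [0,0,0],
    [0,0,0],
    [0,0,0],
    [0,0,0],
    [0,0,0],
    [0,0,0],
    [0,0,0],
    [0,0,0],
    [0,0,0]
  ],
  "grip": [70,70,70,70,70,70,70,70,70,255,255,255,255,255],
  "newtons": 45
}}

```text
time_s: 20.82
ee_pos: [564.6, 124.6, 29.7]
ee_rot: [58.0, 89.9, 4.5]
force: [-0.6, 0.2, 5.1]
gripper_width: 49.8
```

```bash
python3 -c "
from h import *
# jaw goes 36.5->85.3; shoe local x = jaw+90 -> -OX side: grasp point is -7 along local x => +7 along OX from centre
g=ob(-78+7,0);print(g)
plan(*g,120,85.3)
plan(*g,32.3,85.3)"
```

```text
[456.73874554 312.81763411]
slide [ -9.04   2.53 -21.54] turn [-0.852  0.001 -0.001] rows>=6.8 now [564.6 124.6  29.7] jaw 36.5 q1,q6 [ 11. -25.] t 20.8167
slide [ -0.27   2.52 -21.55] turn [-0.852  0.001 -0.001] rows>=6.8 now [564.6 124.6  29.7] jaw 36.5 q1,q6 [ 11. -25.] t 20.8167
```

Emit:
{"fn": "arm_command", "kwargs": {
  "slide": [
    [-0.5,0,0],
    [-2,0,0],
    [-5,0,0],
    [-8,0.2,-1],
    [-9,0.5,-4],
    [-9,0.8,-7],
    [-9,1.2,-10],
    [-9,1.6,-13],
    [-9,1.9,-16],
    [-9,2.2,-18.5],
    [-9,2.4,-20.5],
    [-9,2.52,-21.5],
    [-9,2.52,-21.5],
    [-9,2.52,-21.5],
    [-9,2.52,-21.5]
  ],
  "turn": [
    [0,0,0],
    [0,0,0],
    [0,0,0],
    [-0.05,0,0],
    [-0.14,0,0],
    [-0.24,0,0],
    [-0.34,0,0],
    [-0.44,0,0],
    [-0.54,0,0],
    [-0.64,0,0],
    [-0.74,0,0],
    [-0.82,0,0],
    [-0.852,0,0],
    [-0.852,0,0],
    [-0.852,0,0]
  ],
  "grip": [255,255,255,255,255,255,255,255,255,255,255,255,255,255,255]
}}

```text
time_s: 22.07
ee_pos: [456.1, 312.2, 118.2]
ee_rot: [-133.8, 89.9, -138.6]
force: [0.0, 0.0, -2.4]
gripper_width: 50.0
```

```bash
python3 -c "
from h import *
p,d,W=wrist('w10')
g=ob(-71,0)
plan(*g,33.5,85.3);s=env.state();print(s['force'],s['gripper_width'])
m=(d>0)&(np.hypot(W[...,0]-g[0],W[...,1]-g[1])<70)&(W[...,2]>50)&(W[...,2]<150);print(np.percentile(W[m][:,2],[1,5,25,50]))
p,d=env.grab_frame('scene');cv2.imwrite('pics/s10.png',cv2.resize(p[180:380,250:520,::-1],None,fx=2.6,fy=2.6))
"
```

```text
slide [8.48 0.09 0.04] turn [-0.001 -0.001  0.001] rows>=2.0 now [456.3 312.  118.3] jaw 85.2 q1,q6 [ 33. -52.] t 22.1167
[-0.75562894  0.02962049 -2.19681824] 49.852706916257745
[92.54615768 93.29045967 94.05477252 94.73310831]
```

View pics/w10.png

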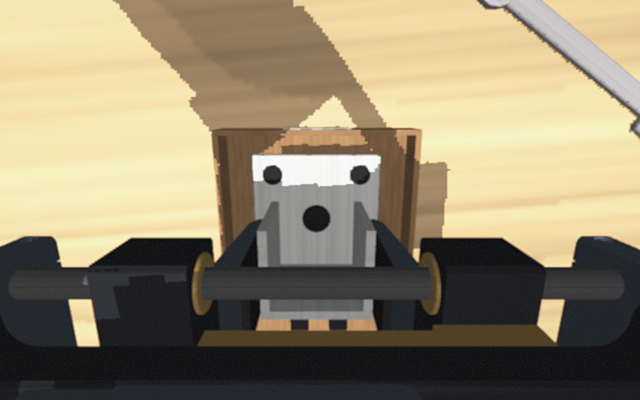

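View pics/s10.png

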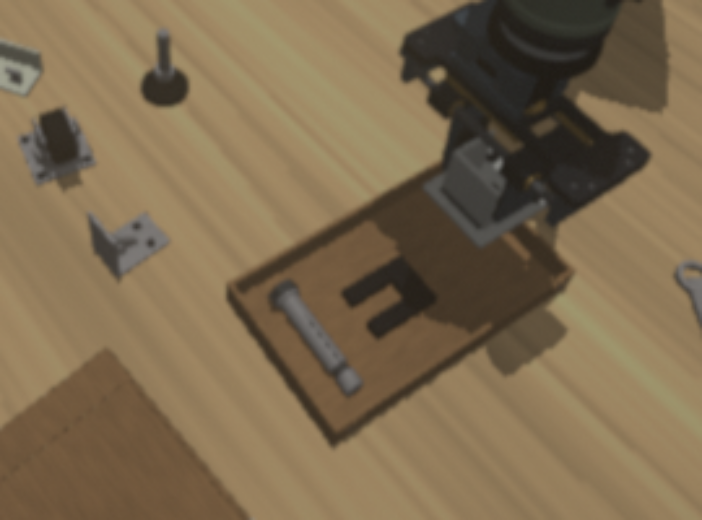

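The shoe is held level, channel up, at (316,235) over the near end of the tray, with its plate inside the walls.

Emit:
{"fn": "arm_command", "kwargs": {
  "slide": [
    [2.5,0.05,0.04],
    [5,0.05,0.04],
    [6.8,0.05,0.04],
    [7.8,0.05,0.04],
    [8.3,0.05,0.04],
    [8.5,0.05,0.04],
    [8.5,0.05,0.04],
    [8.5,0.05,0.04],
    [8.5,0.05,0.04],
    [8.5,0.05,0.04],
    [8.5,0.05,0.04],
    [7.5,0.05,0.04],
    [5,0.05,0.04],
    [1,0.05,0.04],
    [-3,0.05,0.04],
    [-6,0.05,0.04],
    [-6,0.05,0.04],
    [-6,0.05,0.04]
  ],
  "turn": [
    [0,0,0],
    [0,0,0],
    [0,0,0],
    [0,0,0],
    [0,0,0],
    [0,0,0],
    [0,0,0],
    [0,0,0],
    [0,0,0],
    [0,0,0],
    [0,0,0],
    [0,0,0],
    [0,0,0],
    [0,0,0],
    [0,0,0],
    [0,0,0],
    [0,0,0],
    [0,0,0]
  ],
  "grip": [255,255,255,255,255,255,255,255,80,80,80,80,80,80,80,80,80,80]
}}

```text
time_s: 23.67
ee_pos: [458.0, 313.6, 181.6]
ee_rot: [37.5, 89.7, 32.8]
force: [-0.5, 0.2, -0.2]
gripper_width: 62.8
```

```bash
python3 -c "
from h import *
p,d,W=wrist('w11')
rect(W,d,*ob(-78,0),60,7,13,'shoe plate')
rect(W,d,*ob(-71,0),45,40,90,'shoe top')
rect(W,d,*ob(10,0),45,9,20,'packer')
plan(553,-4.5,190,20)"
```

```text
shoe plate 4253 c [449.8 314.6] size [70.  79.1] ang 85.2 z [ 8.2  9.8 11.4]
shoe top 1130 c [456.8 313.9] size [50.1 42. ] ang 85.3 z [40.6 59.  60.8]
packer 1498 c [524.2 308.8] size [49.7 37.9] ang 85.1 z [10.4 14.5 16. ]
slide [ -1.05 -30.85  12.17] turn [ 1.14e+00  1.00e-03 -2.00e-03] rows>=9.1 now [456.9 312.9 179.6] jaw 85.3 q1,q6 [ 33. -52.] t 23.7167
```

View pics/w11.png

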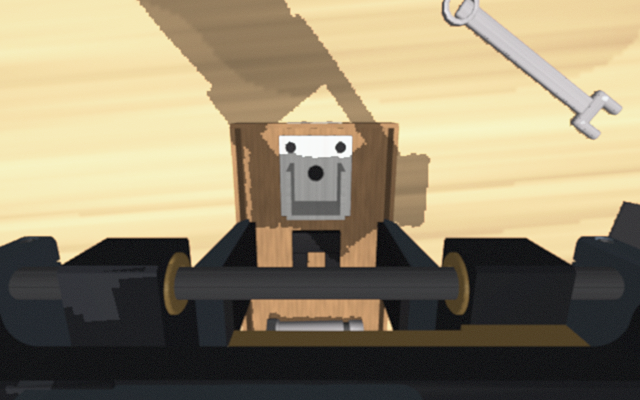

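The shoe sits flat in the tray at (316,175), with its plate top at 9.8 mm and wall top at 59 mm. Last is the foot.

Emit:
{"fn": "arm_command", "kwargs": {
  "slide": [
    [-1,-2,0.8],
    [-1,-5.5,2.2],
    [-1,-9.2,3.7],
    [-1,-12.9,5.1],
    [-1,-16.6,6.6],
    [-1,-20.3,8],
    [-1,-24,9.5],
    [-1,-27,10.7],
    [-1,-29.5,11.7],
    [-1,-30.85,12.2],
    [-1,-30.85,12.2],
    [-1,-30.85,12.2],
    [-1,-30.85,12.2]
  ],
  "turn": [
    [0.12,0,0],
    [0.24,0,0],
    [0.36,0,0],
    [0.48,0,0],
    [0.6,0,0],
    [0.72,0,0],
    [0.84,0,0],
    [0.96,0,0],
    [1.08,0,0],
    [1.14,0,0],
    [1.14,0,0],
    [1.14,0,0],
    [1.14,0,0]
  ],
  "grip": [100,100,100,100,100,100,100,100,100,100,100,100,100]
}}

```text
time_s: 24.8
ee_pos: [552.4, -3.9, 187.5]
ee_rot: [-121.2, 89.8, 168.9]
force: [-0.4, -0.7, -0.2]
gripper_width: 55.5
```

```bash
python3 -c "
from h import *
p,d,W=wrist('w12')
rect(W,d,553,-4.5,30,75,100,'stem top')
rect(W,d,553,-4.5,40,6,100,'foot')
plan(553,-4.5,50,20)"
```

```text
stem top 218 c [553.   -4.2] size [12.  11.7] ang 63.9 z [77.3 86.3 88.1]
foot 1875 c [553.1  -4.4] size [48.7 49. ] ang 12.3 z [ 7.4 14.4 87.2]
slide [13.79  0.03  0.11] turn [ 0.002 -0.001  0.002] rows>=3.3 now [552.6  -3.6 187.9] jaw 20.1 q1,q6 [ -2. -22.] t 24.85
```

View pics/w12.png

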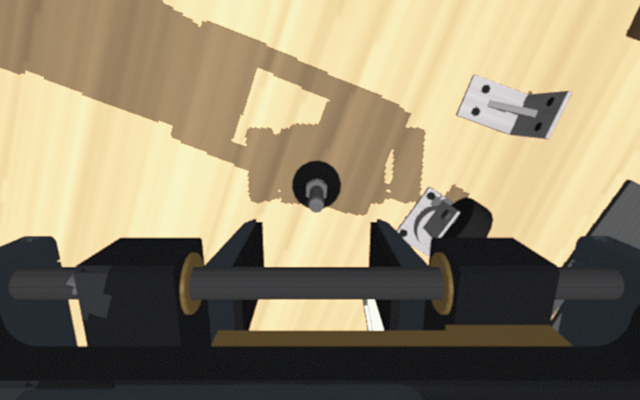

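The foot stands centred between the jaws at (317,190).

Emit:
{"fn": "arm_command", "kwargs": {
  "slide": [
    [3,0.03,0.09],
    [6,0.03,0.09],
    [9,0.03,0.09],
    [11.5,0.03,0.09],
    [13,0.03,0.09],
    [13.7,0.03,0.09],
    [13.9,0.03,0.09],
    [13.9,0.03,0.09],
    [13.9,0.03,0.09],
    [13.9,0.03,0.09],
    [13.9,0.03,0.09],
    [13.9,0.03,0.09],
    [13.9,0.03,0.09],
    [13.9,0.03,0.09],
    [13.9,0.03,0.09],
    [13.9,0.03,0.09]
  ],
  "turn": [
    [0,0,0],
    [0,0,0],
    [0,0,0],
    [0,0,0],
    [0,0,0],
    [0,0,0],
    [0,0,0],
    [0,0,0],
    [0,0,0],
    [0,0,0],
    [0,0,0],
    [0,0,0],
    [0,0,0],
    [0,0,0],
    [0,0,0],
    [0,0,0]
  ],
  "grip": [100,100,100,100,100,100,100,100,255,255,255,255,255,255,255,255],
  "newtons": 35
}}

```text
time_s: 26.18
ee_pos: [553.7, -5.4, 49.5]
ee_rot: [-95.2, 90.0, -165.2]
force: [-0.1, 0.0, 1.5]
gripper_width: 11.4
```

```bash
python3 -c "
from h import *
plan(524.7,-301.5,140,20)
plan(524.7,-301.5,53.5,20)"
```

```text
slide [ -9.04 -12.85  26.84] turn [-0. -0.  0.] rows>=7.5 now [553.7  -5.4  49.5] jaw 20.0 q1,q6 [ -2. -22.] t 26.1833
slide [ -0.39 -12.85  26.84] turn [-0. -0.  0.] rows>=7.1 now [553.7  -5.4  49.5] jaw 20.0 q1,q6 [ -2. -22.] t 26.1833
```

Emit:
{"fn": "arm_command", "kwargs": {
  "slide": [
    [-1,0,0],
    [-3.5,0,0],
    [-6.5,-0.3,0.7],
    [-9,-1.5,3],
    [-9,-3,6.2],
    [-9,-4.6,9.5],
    [-9,-6.2,12.8],
    [-9,-7.8,16],
    [-9,-9.3,19.3],
    [-9,-10.7,22.3],
    [-9,-11.8,24.7],
    [-9,-12.5,26.2],
    [-9,-12.85,26.84],
    [-9,-12.85,26.84],
    [-9,-12.85,26.84]
  ],
  "turn": [
    [0,0,0],
    [0,0,0],
    [0,0,0],
    [0,0,0],
    [0,0,0],
    [0,0,0],
    [0,0,0],
    [0,0,0],
    [0,0,0],
    [0,0,0],
    [0,0,0],
    [0,0,0],
    [0,0,0],
    [0,0,0],
    [0,0,0]
  ],
  "grip": [255,255,255,255,255,255,255,255,255,255,255,255,255,255,255]
}}

```text
time_s: 27.43
ee_pos: [524.8, -300.8, 139.7]
ee_rot: [177.3, 89.9, 107.3]
force: [-0.3, 0.2, -1.6]
gripper_width: 11.2
```

```bash
python3 -c "
from h import *
p,d,W=wrist('w13')
plan(524.7,-301.5,53.7,20)
rect(W,d,459,-306,40,25,60,'insert')
p,d=env.grab_frame('scene');cv2.imwrite('pics/s13.png',cv2.resize(p[90:250,180:420,::-1],None,fx=3,fy=3))
"
```

```text
slide [ 8.6  -0.06  0.12] turn [ 0.    -0.001  0.   ] rows>=2.1 now [ 524.9 -300.3  139.7] jaw 20.0 q1,q6 [-31. -51.] t 27.4833
insert 2707 c [ 458.9 -306.6] size [40.2 40.4] ang 4.1 z [29.4 40.8 42.9]
```

View pics/w13.png

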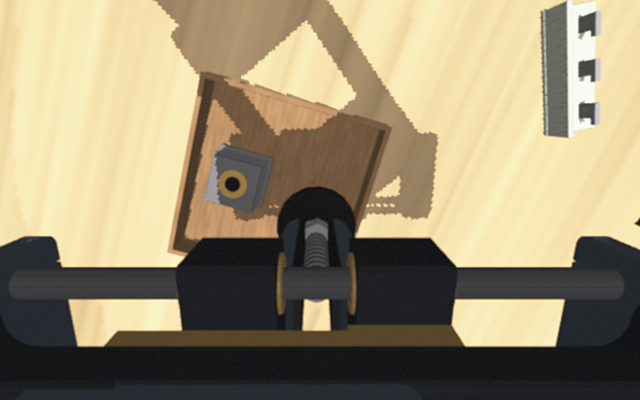

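View pics/s13.png

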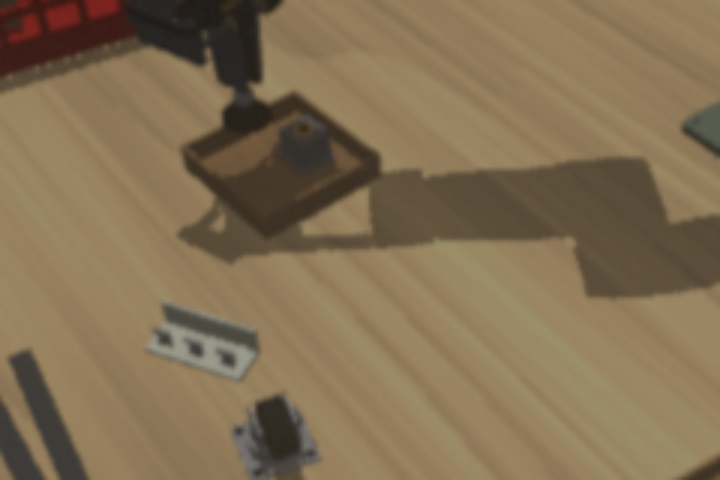

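The insert stands in the tray at (235,180), top at 40.8 mm. The foot is held upright beside it.

Emit:
{"fn": "arm_command", "kwargs": {
  "slide": [
    [2.5,0,0.05],
    [5,0,0.05],
    [6.8,0,0.05],
    [7.9,0,0.05],
    [8.4,0,0.05],
    [8.6,0,0.05],
    [8.6,0,0.05],
    [8.6,0,0.05],
    [8.6,0,0.05],
    [8.6,0,0.05],
    [8.6,0,0.05],
    [8.6,0,0.05],
    [7.5,0,0.05],
    [5,0,0.05],
    [1,0,0.05],
    [-3,0,0.05],
    [-7,0,0.05],
    [-8,0,0.05],
    [-8,0,0.05],
    [-8,0,0.05]
  ],
  "turn": [
    [0,0,0],
    [0,0,0],
    [0,0,0],
    [0,0,0],
    [0,0,0],
    [0,0,0],
    [0,0,0],
    [0,0,0],
    [0,0,0],
    [0,0,0],
    [0,0,0],
    [0,0,0],
    [0,0,0],
    [0,0,0],
    [0,0,0],
    [0,0,0],
    [0,0,0],
    [0,0,0],
    [0,0,0],
    [0,0,0]
  ],
  "grip": [255,255,255,255,255,255,255,255,150,150,150,150,150,150,150,150,150,150,150,150]
}}

```text
time_s: 29.2
ee_pos: [524.9, -301.9, 220.1]
ee_rot: [33.9, 89.9, -36.1]
force: [-0.3, 0.0, -0.0]
gripper_width: 37.7
```

```bash
python3 -c "
from h import *
p,d,W=wrist('w14')
rect(W,d,524.7,-301.5,35,75,120,'stem');rect(W,d,524.7,-301.5,35,8,120,'foot');rect(W,d,459,-306,40,25,60,'insert')
for c in ('top','scene'):
    p,d=env.grab_frame(c);cv2.imwrite(f'pics/{c}14.png',p[:,:,::-1]);W=world(c,d)
    for n,x,y,r,a,b in (('castor',678,4,60,3,120),('angle',696,127,50,3,120),('endp',681,-133,75,3,120)):
        m=(d>0)&(np.hypot(W[...,0]-x,W[...,1]-y)<r)&(W[...,2]>a)&(W[...,2]<b);print(c,n,m.sum(),W[m][:,:2].mean(0))
    rect(W,d,*ob(-78,0),60,15,90,'shoe');rect(W,d,*ob(88,0),65,8,29,'anchor')
s=env.state();print(s['ee_pos'],s['force'],s['gripper_width'],s['time_s'])
"
```

```text
stem 195 c [ 526.5 -300.8] size [11.9 11.6] ang 49.7 z [76.4 90.4 91.9]
foot 1611 c [ 526.5 -300.6] size [49.1 48.4] ang 18.9 z [11.4 18.  91.2]
insert 1634 c [ 458.8 -306.7] size [40.3 40.5] ang 3.8 z [29.6 40.9 43. ]
top castor 604 [680.24105061   2.85008424]
top angle 397 [694.24794037 127.88841516]
top endp 565 [ 681.77046453 -132.38893749]
shoe 304 c [459.3 314. ] size [53.3 45. ] ang 85.3 z [16.2 45.8 61.5]
anchor 292 c [614.5 299.8] size [104.7  27. ] ang 88.2 z [12.3 21.6 28.3]
scene castor 615 [691.95212042  14.17284672]
scene angle 467 [693.33867371 131.00542106]
scene endp 699 [ 681.09368195 -132.87068598]
shoe 476 c [458.6 313.5] size [52.7 46.5] ang 85.2 z [16.7 44.7 60.9]
anchor 422 c [615.9 300.1] size [104.2  27.9] ang 85.5 z [12.6 22.5 28. ]
[ 524.0392851  -301.30892054  217.37839264] [ 0.7340641  -0.16613925  0.06755902] 37.46557793149424 29.35
```

View pics/w14.png

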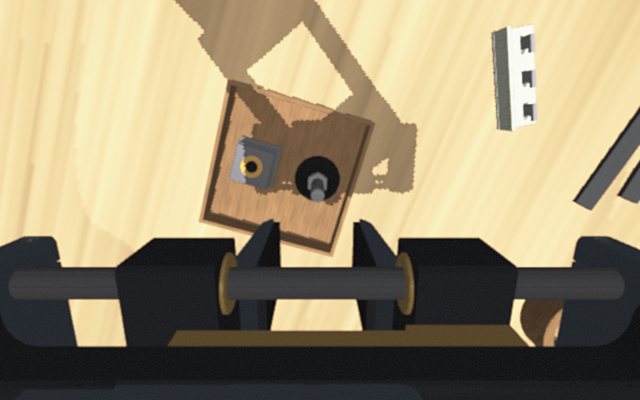

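View pics/top14.png

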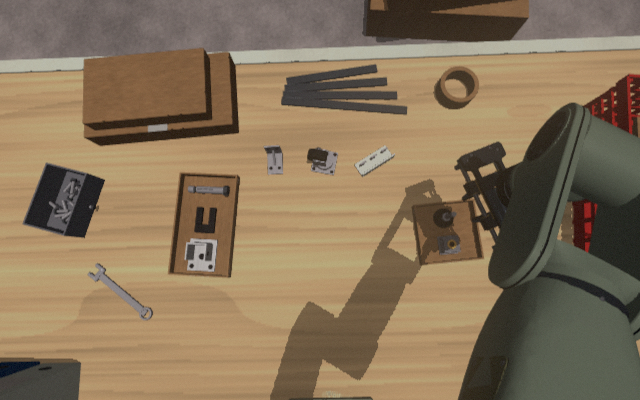

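The top view shows the shoe (200,255), packer (205,220) and anchor (208,190) side by side in the oblong tray. The foot (447,217) and insert (450,243) are in the square tray, and the stock hasn't moved. Handing in.

```bash
python3 -c "
from workcell import env
print(env.job_done())"
```

```text
the job is handed in; nothing more can be done
None
```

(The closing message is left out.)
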